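# Hang the bottle carrier on the drip stand

### The arm

A 6-joint arm with a two-finger parallel gripper is mounted at the origin on the work surface. World frame = base frame: x ahead of the robot, y to its left, z up, the work surface at z = 0. Lengths are in m, angles in rad, forces in N, time in s.
With the tool pointing down it reaches from about 0.225 to 0.875 m from the base axis. Payload 3.4 kg.
Tool frame: the origin (TCP) lies where the fingers leave the gripper's body, on its centre line; the fingertips stand 73 mm ahead of it and the grasp point (between the pads) lies 54 mm ahead of it (manip.pinch_z is the distance from the TCP to the grasp point, in m); z points along the fingers, y is the line along which they close (so a half turn about z gives the same grasp; the last joint's range is limited). The gripper opens to 85 mm and grips with 20 to 120 N. Pads are 22 mm wide; open, the fingers measure 114 mm over their backs; the gripper's body (76 mm by 85 mm) begins 54 mm behind the grasp point. The pads swing forward as they close: fully open they stand 13 mm farther back than shut.
Start: joints at [-1.432, 0.276, 1.505, -0, 1.361, -0.121], TCP at [0.148, -0.556, 0.304] pointing down, gripper open.
Joint ranges: [-2.89, 2.89], [-0.75, 2.08], [0.22, 2.7], [-1.18, 4.32], [0.11, 2.71], [-2.7, 2.7]. Speed limits (rad/s): [2.57, 2.57, 3.14, 3.14, 3.14, 3.14].

### API

Orientations are given as a unit quaternion [w, x, y, z].
In Python, from rig import readout, imaging, manip gives the robot as it stands. The module is installed in compiled form; this text tells all that it offers.
- The arm moves only by the tool servo_tool, never from a script. Its argument "moves" is a list of rows, each an object with "dp": the shift along the tool's x, y, z in units of 0.2 m (1.0 is 0.2 m), a list of three; "delta_rot": the turn, a rotation vector about the tool's x, y, z in units of 0.1 rad (1.0 is 0.1 rad), a list of three; "fingers": the opening, from 0 (shut) to 1 (fully open). In form: [{"dp": [dx, dy, dz], "delta_rot": [wx, wy, wz], "fingers": fingers}, ...]. A call has 1 to 5 rows; each row shifts and turns the commanded pose from where the row before left it, along the tool's axes as they then stand; what a row does not reach is not made up. A row lasts 1/10 s, in which the tool goes at most 50 mm and 8.59 degrees, less where a joint would pass 70% of its speed; a pose out of reach is approached as far as the arm can. A call with a number of a shift or a turn outside -1 to 1 is refused whole. A call with a gripper value outside its range is refused whole. The fingers move at their own pace and stop on an object; "force" is the grip in N (left out, the last holds). Time passes only in rows, so rows that do not move let the fingers close. It gives the time, the measured TCP pose, the force, the opening and the grip force at its end, in the units of the state.
- readout.get_state(): the state, without advancing time (a new reading comes with each control period).
- imaging.get_image(name): name is "scene" or "top" or "wrist"; returns (picture, depth): 480x640x3 uint8, red, green, blue; 480x640 float32, m along the optical axis (not along the pixel's ray), 0 where there is no reading.
- imaging.calibration(name): a dict with "intrinsics" (3x3 intrinsics, pixels), "R" (3x3) and "t" (3): a world point X has camera coordinates R X + t; the wrist camera has in their place "hand_eye" (4x4, takes a point from camera to tool coordinates, whose origin is the TCP and whose axes are the flange's). Camera axes: x right, y down, z forward; pixel columns grow to the right and rows downward; lengths in m; the calibration is good to about 2 mm. A picture is of the moment at which its call begins: read the wrist's pose just before it. calibration takes no time and is no camera call.
- manip.sign_off(): hands the job in; it is judged then, once.
The state is a dict: "clock": time; "qpos": joint angles; "qd": joint speeds; "effort": joint torques, N m; "position": TCP position; "ee_rot": TCP orientation; "contact_force": force on the tool from outside, world axes, zero at the start; "moment": the same for the moment, N m; "width": finger opening in m; "gripper_force": force on a finger pad.
Only numpy, scipy, OpenCV 4.12 (cv2) and the standard library are available. Lean on these libraries where they do the work, as an engineer would, in place of code of your own. Each camera call takes 0.05 s, during which the arm holds its last target. There are 200 camera calls.

### The job

Take the wire bottle carrier by its swinging handle and hang it on the twin hook of the drip stand, with the handle's crossbar resting in the dips of both prongs and the carrier hanging free above the stand's foot. The stand's post is telescopic and its height is not measured, so feel for the hook as you lower: do not drop the carrier, press hard on the hook or tip the bottles out, and leave the tube rack, beaker and jar where they are.

Things in the scene. Friction and masses are not known exactly. Their poses are not given: they have to be found in the camera images.
- carrier: Steel wire basket 116 x 86 x 60 mm (x, y, z) holding six small amber bottles (fixed in it, black caps reach 84 mm up); 0.35 to 0.65 kg. Origin: centre of its underside; z up. The handle is hinged on its two short ends (x = +-64 mm), 60 mm above the underside, about the carrier's x axis.
- handle (a joint): Swing of the carrier's handle, rad: 0 = standing straight up, +1.5 = folded down to the carrier's -y side, -1.5 = folded down to its +y side. It swings almost freely and starts folded down on the -y side, overhanging the basket's long side by about 57 mm.
- handle_bar (a point): Middle of the handle's crossbar: a round steel bar of 8 mm diameter, straight for 108 mm, with a freely turning grey grip sleeve (15 mm diameter, 48 mm long) on its middle; parallel to the carrier's x axis, 100 mm from the hinge line. x along the bar, z away from the hinge. Hung up, the carrier's underside is 160 mm below the bar.
- stand: Fixed drip stand: foot plate 170 x 200 x 12 mm, telescopic post (22 mm thick) at its origin; on top a 70 mm crossbar along x carries two 8 mm wire prongs at x = +-35 mm, running along +y: level to y = 62 mm, down into a dip 20 mm deep (floor y = 78 to 92 mm), up to a tip at y = 104 mm, 28 mm above the dip; nothing is higher. Origin: on the bench, on the post's axis; z up.
- stand_drip (a point): Point on the stand's foot straight below the middle between the two dips (stand x = 0, y = 85 mm), 14 mm above the bench; axes as the stand's. A handle bar lying in the dips has its centre 200 to 270 mm above the bench, depending on how far the post is drawn out; this height is not in any reading.
- tube_rack: Bystander: orange tube rack 90 x 170 x 50 mm with three capped tubes, 95 mm tall. Origin: centre of its underside.
- beaker: Bystander: glass beaker, 84 mm across, 100 mm tall. Origin: centre of its underside.
- jar: Bystander: white jar, 72 mm across, 90 mm tall. Origin: centre of its underside.
Mind the look-alikes: they are no part of the job. Of the things that look like the carrier, the smallest one is meant.

How it is judged:
On the way:
1. the carrier is lifted clear of the bench (height (world z) of carrier above 0.03 m), for 0.2 s.
At the end, for the whole second after the job is handed in: The carrier hangs at rest on the stand by its upright handle (bar over 145 mm above its underside), bar in both dips (middle within 20 mm seen from above, bar within 0.2 rad of the stand's x axis), underside over 30 mm above the bench, tilt under 0.25 rad, under 0.04 m/s and 0.4 rad/s (horizontal distance between handle_bar and stand_drip below 0.02 m and angle between the x axis of handle_bar and the x axis of stand, either way round below 0.2 rad and z of handle_bar in the frame of carrier above 0.145 m and height (world z) of carrier above 0.03 m and angle between carrier's own z axis and vertical below 0.25 rad and contact force between carrier and stand above 1.5 N and linear speed of carrier below 0.04 m/s and angular speed of carrier below 0.4 rad/s); the robot touches nothing.
It fails at once if the carrier is dropped (moves faster than 0.45 m/s while the fingers do not hold it) (linear speed of carrier above 0.45 m/s and contact force between the fingers and carrier below 0.2 N).
It fails at once if the carrier or its handle is pressed on the stand with more than 40 N (contact force between carrier and stand above 40 N).
It fails at once if the carrier tips more than 0.8 rad (angle between carrier's own z axis and vertical above 0.8 rad).
It fails at once if the tube rack, beaker or jar is moved more than 30 mm (distance of any of tube_rack, beaker, jar from where it was at the start of the episode above 0.03 m).
It also fails if it takes over 58 s, if anything falls off the work surface, if the arm or the gripper's body presses on something with over 40 N, if the wrist force passes 120 N, or if a joint passes its speed limit or range.

## Working session

There is one attempt and no reset: what is moved stays moved. The work goes in short steps, Python scripts to look and compute and a tool call to move; the robot and the scene stay as the last step left them, time stands still between calls to the robot, and variables do not carry over. Pictures are saved under pics/ and viewed, at most 10 in all, crops included, and the job is handed in when it is done.

Besides the shell and the picture viewer there is one more tool, called after "Call:" by a JSON object that holds its "op" and its "data". servo_tool: Moves the arm, as the interface text tells. Its arguments: {"type":"object","properties":{"moves":{"type":"array"},"force":{"type":"number"}},"required":["moves"]}

```bash
mkdir -p pics; cat > h.py <<'E'
import numpy as np, cv2
from rig import readout, imaging, manip
from scipy.spatial.transform import Rotation as R
def cam(n):
    s=readout.get_state(); im,d=imaging.get_image(n); c=imaging.calibration(n); K=np.array(c["intrinsics"])
    if n=="wrist":
        T=np.eye(4);q=s["ee_rot"];T[:3,:3]=R.from_quat([q[1],q[2],q[3],q[0]]).as_matrix();T[:3,3]=s["position"]
        T=T@np.array(c["hand_eye"])
    else:
        T=np.eye(4);T[:3,:3]=np.array(c["R"]).T;T[:3,3]=-T[:3,:3]@np.array(c["t"])
    v,u=np.mgrid[:480,:640]
    P=np.stack([(u-K[0,2])/K[0,0]*d,(v-K[1,2])/K[1,1]*d,d],-1)@T[:3,:3].T+T[:3,3]
    P[d==0]=np.nan
    return im,d,P,K,T
E
python3 - <<'E'
from h import *
for n in("scene","top"):
    im,d,P,K,T=cam(n); cv2.imwrite(f"pics/{n}1.png",im[...,::-1]); np.savez(f"{n}1.npz",im=im,d=d,P=P,K=K,T=T); print(n,T[:3,3],T[:3,2],(d==0).mean())
print(readout.get_state())
E
```

```text
scene [ 1.318784   -0.61988904  0.73085376] [-0.67901073  0.48674712 -0.54956498] 0.005983072916666667
top [ 0.38625768 -0.07152393  0.99605791] [ 0.17475944  0.00487383 -0.9845991 ] 0.0041796875
{'clock': 0.1, 'qpos': array([-1.43201287e+00,  2.76528355e-01,  1.50597374e+00, -8.66552864e-06,
        1.36069025e+00, -1.20988912e-01]), 'qd': array([ 0.00076661, -0.00074707, -0.00190568, -0.0010231 , -0.00234858,
        0.00104238]), 'effort': array([ 1.41570203e-03, -4.17698228e+01, -2.46404171e+01, -2.70540659e-04,
        5.78707026e-03,  5.38051268e-06]), 'position': array([ 0.14764663, -0.55537367,  0.30314112]), 'ee_rot': array([-7.99777442e-04,  9.91576207e-01,  1.29522144e-01, -1.13529503e-05]), 'contact_force': array([-0.25685986,  0.37200972,  0.09408125]), 'moment': array([-0.06748182,  0.05190717, -0.00417366]), 'gripper_force': 0.0, 'width': 0.08557281712552786}
```

View pics/scene1.png

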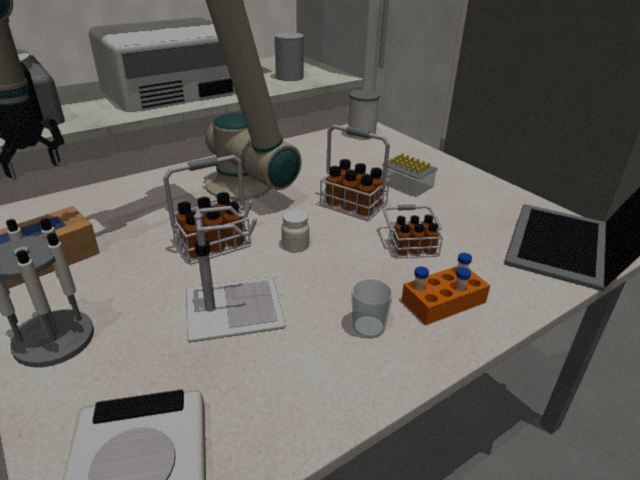

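View pics/top1.png

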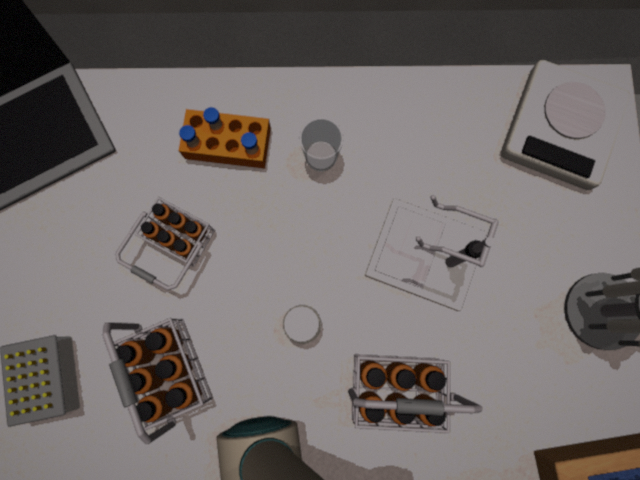

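The scene view shows the small carrier at about (415,235). In the top view it is at (175,230), with its handle folded to the lower left and the sleeve at (143,273). The stand's prong tips are at (435,200) and (420,242), and its post is at (475,248).

```bash
python3 - <<'E'
from h import *
z=np.load("top1.npz"); im=z["im"]
a=cv2.resize(im[185:305,105:225],(480,480),interpolation=cv2.INTER_CUBIC)
b=cv2.resize(im[185:315,360:510],None,fx=4,fy=4,interpolation=cv2.INTER_CUBIC)[:480]
c=np.zeros((520,1080,3),np.uint8)
cv2.imwrite("pics/c1.png",cv2.resize(np.hstack([a,b[:480]]),None,fx=.74,fy=.74)[...,::-1])
P=z["P"]
def show(r0,r1,c0,c1,lo,hi):
    p=P[r0:r1,c0:c1]; m=(p[...,2]>lo)&(p[...,2]<hi); q=p[m]; rc=np.argwhere(m)+[r0,c0]
    return q,rc
for nm,box in (("carrier",(190,300,110,220)),("stand",(185,310,360,510))):
    p=P[box[0]:box[1],box[2]:box[3]].reshape(-1,3)
    print(nm,np.histogram(p[:,2],bins=np.arange(-.01,.32,.01)))
q,rc=show(185,310,400,510,.17,.35)
print(q[::12].round(3).tolist())
# sleeve neighbourhood
print(P[262:284:3,130:158:4].round(3).tolist())
E
```

```text
carrier (array([2140, 6728,   41,   72,  174,   89,  300, 1268,  527,  705,    1,
          0,    0,    0,    0,    0,    0,    0,    0,    0,    0,    0,
          0,    0,    0,    0,    0,    0,    0,    0,    0,    0]), array([-0.01,  0.  ,  0.01,  0.02,  0.03,  0.04,  0.05,  0.06,  0.07,
        0.08,  0.09,  0.1 ,  0.11,  0.12,  0.13,  0.14,  0.15,  0.16,
        0.17,  0.18,  0.19,  0.2 ,  0.21,  0.22,  0.23,  0.24,  0.25,
        0.26,  0.27,  0.28,  0.29,  0.3 ,  0.31]))
stand (array([2330, 7495, 7367,   20,   14,   19,   19,   16,   15,   15,   15,
         10,    6,    8,    8,    7,    1,   24,   64,  102,   17,   21,
         89,  114,  581,  314,    0,    0,    0,    0,    0,    0]), array([-0.01,  0.  ,  0.01,  0.02,  0.03,  0.04,  0.05,  0.06,  0.07,
        0.08,  0.09,  0.1 ,  0.11,  0.12,  0.13,  0.14,  0.15,  0.16,
        0.17,  0.18,  0.19,  0.2 ,  0.21,  0.22,  0.23,  0.24,  0.25,
        0.26,  0.27,  0.28,  0.29,  0.3 ,  0.31]))
[[0.592, -0.25, 0.246], [0.589, -0.255, 0.246], [0.586, -0.251, 0.24], [0.585, -0.255, 0.23], [0.587, -0.269, 0.216], [0.583, -0.26,
[... 3021 characters left out ...]
, 0.25, 0.072], [0.506, 0.267, 0.001], [0.505, 0.257, 0.006]], [[0.5, 0.307, 0.001], [0.5, 0.299, -0.0], [0.492, 0.264, 0.072], [0.491, 0.255, 0.078], [0.491, 0.248, 0.076], [0.492, 0.242, 0.072], [0.5, 0.258, -0.0]], [[0.494, 0.306, 0.002], [0.494, 0.297, 0.003], [0.494, 0.29, 0.002], [0.486, 0.256, 0.073], [0.486, 0.249, 0.072], [0.486, 0.24, 0.076], [0.486, 0.235, 0.071]], [[0.488, 0.305, 0.002], [0.488, 0.296, 0.004], [0.488, 0.29, -0.001], [0.488, 0.281, 0.001], [0.488, 0.273, 0.002], [0.48, 0.241, 0.073], [0.48, 0.234, 0.072]], [[0.482, 0.305, 0.001], [0.482, 0.297, 0.001], [0.482, 0.289, 0.003], [0.482, 0.281, 0.0], [0.481, 0.272, 0.004], [0.481, 0.265, 0.002], [0.481, 0.256, 0.004]]]
```

View pics/c1.png

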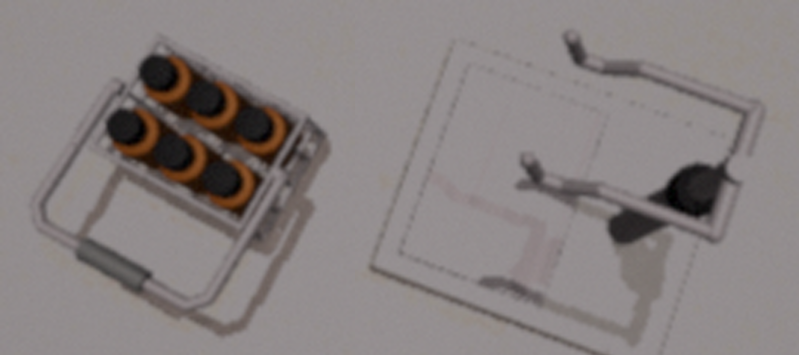

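The crop confirms that the dips sit between the two prongs and that the stand's +y axis points to the left of the image. The handle sleeve is in open space. Next I fit the numbers.

```bash
python3 - <<'E'
from h import *
z=np.load("top1.npz"); P=z["P"]; im=z["im"].astype(int)
def axis(q):
    c=q.mean(0); return c,np.linalg.svd(q-c,full_matrices=False)[2][0]
# handle bar: z .06-.08 around bar; rectangular box
p=P[255:292,118:180].reshape(-1,3); q=p[(p[:,2]>.055)&(p[:,2]<.08)]
c,d=axis(q[:,:2]); 
for _ in range(3):
    n=np.array([-d[1],d[0]]); q=q[abs((q[:,:2]-c)@n)<.008]; c,d=axis(q[:,:2])
t=(q[:,:2]-c)@d; print("bar",c,d,np.degrees(np.arctan2(d[1],d[0])),t.min(),t.max(),np.percentile(q[:,2],[50,90,98]))
s=q[q[:,2]>.0715]; ts=(s[:,:2]-c)@d; mid=(np.percentile(ts,3)+np.percentile(ts,97))/2; print("sleeve",c+d*mid,np.percentile(ts,[3,97]))
# caps
p=P[190:300,110:220].reshape(-1,3); q=p[p[:,2]>.08]; r=cv2.minAreaRect((q[:,:2]*1000).astype(np.float32)); print("caps",r)
# stand
p=P[185:310,400:510].reshape(-1,3); q=p[(p[:,2]>.205)]
u=np.array([.30,.954]);
for _ in range(3):
    v=np.array([u[1],-u[0]]); x=q[:,:2]@v; m=np.median(x[(q[:,:2]@u<np.median(q[:,:2]@u)+.05)]) 
    xs=np.sort(x); km=cv2.kmeans(x.astype(np.float32)[:,None],3,None,(3,50,1e-6),5,cv2.KMEANS_PP_CENTERS)
    cs=np.sort(km[2].ravel()); ds=[]
    for cc in (cs[0],cs[-1]):
        k=q[abs(x-cc)<.007]; a,dd=axis(k[:,:2]); dd=dd*np.sign(dd@u); ds.append(dd); print("prong",a,dd,len(k),"x",a@v)
    u=np.mean(ds,0); u/=np.linalg.norm(u)
v=np.array([u[1],-u[0]])
x=q[:,:2]@v; y=q[:,:2]@u
print("x ext",np.percentile(x,[1,99]),"ymax",np.percentile(y,99.7),"ymin",y.min())
for b in np.arange(y.min(),y.max(),.006):
    k=(y>=b)&(y<b+.006); print(round(b,3),k.sum(),np.percentile(q[k,2],[10,50,95]).round(4) if k.sum() else "")
print("u",u,np.degrees(np.arctan2(v[1],v[0])))
# others
for nm,b in (("big1",(320,440,100,215)),("big2",(350,440,350,485)),("jar",(300,350,280,325)),("beaker",(120,170,300,345)),("rack",(105,170,178,272))):
    p=P[b[0]:b[1],b[2]:b[3]].reshape(-1,3); q=p[p[:,2]>.04]; print(nm,q.min(0).round(3),q.max(0).round(3), q[q[:,2]>q[:,2].max()-.02].mean(0))
E
```

```text
bar [0.49305621 0.25267488] [-0.43671791 -0.8995985 ] -115.89465768677167 -0.059330581801168354 0.06524377419950392 [0.07261614 0.07644249 0.07793814]
sleeve [0.49133536 0.24913009] [-0.04984898  0.0577298 ]
caps ((549.0704345703125, 224.31126403808594), (94.38841247558594, 132.53114318847656), 62.20650863647461)
prong [ 0.50410156 -0.2776661 ] [0.3343925 0.9424339] 407 x 0.5642127140352807
prong [ 0.56864245 -0.30171907] [0.35908444 0.93330508] 372 x 0.6330006226205573
prong [ 0.50375089 -0.27760171] [0.34859114 0.93727489] 408 x 0.5687570530662783
prong [ 0.56858514 -0.30172425] [0.37223619 0.92813804] 399 x 0.6379333291646656
prong [ 0.50379748 -0.2773661 ] [0.35019775 0.93667579] 406 x 0.5699074787855741
prong [ 0.56850609 -0.30185569] [0.37415952 0.92736436] 402 x 0.6390935572581063
x ext [0.56649401 0.64376192] ymax -0.017820796582412056 ymin -0.1318254116014317
-0.132 104 [0.238  0.2402 0.2465]
-0.126 234 [0.2358 0.2397 0.2457]
-0.12 109 [0.2135 0.2378 0.2459]
-0.114 39 [0.2369 0.2388 0.2414]
-0.108 41 [0.2364 0.2387 0.2416]
-0.102 39 [0.2366 0.2386 0.2408]
-0.096 42 [0.2366 0
[... 212 characters left out ...]
.054 47 [0.2224 0.2254 0.2304]
-0.048 43 [0.2176 0.2194 0.2239]
-0.042 40 [0.2163 0.2189 0.2213]
-0.036 33 [0.2182 0.2235 0.2307]
-0.03 36 [0.2277 0.2356 0.2441]
-0.024 43 [0.2405 0.2455 0.248 ]
-0.018 4 [0.2447 0.2456 0.2465]
u [0.36220856 0.93209708] -21.235893380841045
big1 [0.217 0.132 0.04 ] [0.407 0.307 0.245] [0.31094191 0.21711685 0.23545506]
big2 [ 0.21  -0.316  0.04 ] [ 0.341 -0.123  0.243] [ 0.27630949 -0.21775349  0.23563685]
jar [ 0.363 -0.077  0.044] [ 0.433 -0.005  0.096] [ 0.39880942 -0.04129403  0.09102714]
beaker [ 0.704 -0.121  0.04 ] [ 0.785 -0.04   0.105] [ 0.74733592 -0.07982702  0.09683519]
rack [0.719 0.025 0.04 ] [0.831 0.206 0.101] [0.76736495 0.12200113 0.09515807]
```

Call:
{"op": "servo_tool", "data": {"moves": [{"dp":[0,0,-0.25],"delta_rot":[0,0,0],"fingers":0.5},{"dp":[0,0,-0.25],"delta_rot":[0,0,0],"fingers":0.5},{"dp":[0,0,-0.2],"delta_rot":[0,0,0],"fingers":0.5},{"dp":[0,0,0],"delta_rot":[0,0,0],"fingers":0.5}]}}

```text
clock: 0.5
position: [0.1479, -0.5571, 0.4502]
ee_rot: [0.006, 0.992, 0.13, 0.0]
contact_force: [-0.2, -0.8, 0.3]
width: 0.0425
gripper_force: 0.0
```

Call:
{"op": "servo_tool", "data": {"moves": [{"dp":[0.123,-0.157,0],"delta_rot":[0,0,0],"fingers":0.5},{"dp":[0.123,-0.157,0],"delta_rot":[0,0,0],"fingers":0.5},{"dp":[0.123,-0.157,0],"delta_rot":[0,0,0],"fingers":0.5},{"dp":[0.123,-0.157,0],"delta_rot":[0,0,0],"fingers":0.5},{"dp":[0.123,-0.157,0],"delta_rot":[0,0,0],"fingers":0.5}]}}

```text
clock: 1.0
position: [0.2265, -0.3706, 0.4428]
ee_rot: [-0.001, 0.992, 0.129, -0.0]
contact_force: [1.4, -0.0, -0.3]
width: 0.0428
gripper_force: 0.0
```

Call:
{"op": "servo_tool", "data": {"moves": [{"dp":[0.123,-0.157,0],"delta_rot":[0,0,0],"fingers":0.5},{"dp":[0.123,-0.157,0],"delta_rot":[0,0,0],"fingers":0.5},{"dp":[0.123,-0.157,0],"delta_rot":[0,0,0],"fingers":0.5},{"dp":[0.123,-0.157,0],"delta_rot":[0,0,0],"fingers":0.5},{"dp":[0.123,-0.157,0],"delta_rot":[0,0,0],"fingers":0.5}]}}

```text
clock: 1.5
position: [0.3048, -0.1873, 0.443]
ee_rot: [-0.0, 0.992, 0.129, -0.0]
contact_force: [1.0, -0.0, 0.3]
width: 0.0423
gripper_force: 0.0
```

Call:
{"op": "servo_tool", "data": {"moves": [{"dp":[0.123,-0.157,0],"delta_rot":[0,0,0],"fingers":0.5},{"dp":[0.123,-0.157,0],"delta_rot":[0,0,0],"fingers":0.5},{"dp":[0.123,-0.157,0],"delta_rot":[0,0,0],"fingers":0.5},{"dp":[0.123,-0.157,0],"delta_rot":[0,0,0],"fingers":0.5},{"dp":[0.123,-0.157,0],"delta_rot":[0,0,0],"fingers":0.5}]}}

```text
clock: 2.0
position: [0.3833, -0.004, 0.4431]
ee_rot: [-0.0, 0.992, 0.13, -0.0]
contact_force: [0.6, -1.4, -0.6]
width: 0.0424
gripper_force: 0.0
```

Call:
{"op": "servo_tool", "data": {"moves": [{"dp":[0.123,-0.157,0],"delta_rot":[0,0,0],"fingers":0.5},{"dp":[0.123,-0.157,0],"delta_rot":[0,0,0],"fingers":0.5},{"dp":[0.123,-0.157,0],"delta_rot":[0,0,0],"fingers":0.5},{"dp":[0.123,-0.157,0],"delta_rot":[0,0,0],"fingers":0.5},{"dp":[0,0,0],"delta_rot":[0,0,0],"fingers":0.5}]}}

```text
clock: 2.5
position: [0.4473, 0.1447, 0.442]
ee_rot: [-0.001, 0.991, 0.132, -0.001]
contact_force: [-0.8, -0.4, -0.2]
width: 0.0425
gripper_force: 0.0
```

Call:
{"op": "servo_tool", "data": {"moves": [{"dp":[0,0,0.05],"delta_rot":[0,0,-0.8],"fingers":0.5},{"dp":[0,0,0.05],"delta_rot":[0,0,-0.9],"fingers":0.5},{"dp":[0,0,0.05],"delta_rot":[0,0,-0.9],"fingers":0.5},{"dp":[0,0,0.05],"delta_rot":[0,0,-0.9],"fingers":0.5},{"dp":[0,0,0.05],"delta_rot":[0,0,-0.9],"fingers":0.5}]}}

```text
clock: 3.0
position: [0.4455, 0.1401, 0.3927]
ee_rot: [0.0, 0.939, 0.344, -0.001]
contact_force: [-0.7, 0.3, -0.6]
width: 0.0425
gripper_force: 0.0
```

Call:
{"op": "servo_tool", "data": {"moves": [{"dp":[0,0,0.05],"delta_rot":[0,0,-0.9],"fingers":0.5},{"dp":[0,0,0.05],"delta_rot":[0,0,-0.9],"fingers":0.5},{"dp":[0,0,0.05],"delta_rot":[0,0,-0.9],"fingers":0.5},{"dp":[0,0,0.05],"delta_rot":[0,0,-0.9],"fingers":0.5},{"dp":[0,0,0],"delta_rot":[0,0,-0.4],"fingers":0.5}]}}

```text
clock: 3.5
position: [0.4447, 0.1399, 0.3517]
ee_rot: [-0.001, 0.852, 0.523, -0.002]
contact_force: [-0.4, 0.5, 0.2]
width: 0.0427
gripper_force: 0.0
```

Call:
{"op": "servo_tool", "data": {"moves": [{"dp":[0,0,0],"delta_rot":[0,0,0],"fingers":0.5},{"dp":[0,0,0],"delta_rot":[0,0,0],"fingers":0.5}]}}

```text
clock: 3.7
position: [0.4459, 0.1404, 0.3536]
ee_rot: [0.0, 0.853, 0.522, -0.0]
contact_force: [0.7, -0.1, -0.7]
width: 0.0424
gripper_force: 0.0
```

Call:
{"op": "servo_tool", "data": {"moves": [{"dp":[0.15,-0.015,0],"delta_rot":[0,0,0],"fingers":0.5},{"dp":[0.15,-0.015,0],"delta_rot":[0,0,0],"fingers":0.5},{"dp":[0.15,-0.01,0],"delta_rot":[0,0,0],"fingers":0.5},{"dp":[0.15,-0.01,0],"delta_rot":[0,0,0],"fingers":0.5},{"dp":[0,0,0],"delta_rot":[0,0,0],"fingers":0.5}]}}

```text
clock: 4.2
position: [0.493, 0.2549, 0.3534]
ee_rot: [-0.0, 0.852, 0.523, 0.001]
contact_force: [-0.5, -0.6, 0.0]
width: 0.0427
gripper_force: 0.0
```

Call:
{"op": "servo_tool", "data": {"moves": [{"dp":[0,0,0],"delta_rot":[0,0,0],"fingers":0.5},{"dp":[0,0,0],"delta_rot":[0,0,0],"fingers":0.5}]}}

```text
clock: 4.4
position: [0.4913, 0.2516, 0.3538]
ee_rot: [0.0, 0.853, 0.522, -0.0]
contact_force: [-0.4, -0.9, -0.1]
width: 0.0426
gripper_force: 0.0
```

```bash
python3 - <<'E'
from h import *
im,d,P,K,T=cam("wrist"); cv2.imwrite("pics/w1.png",im[...,::-1]); np.savez("w1.npz",im=im,P=P,d=d,K=K,T=T)
s=readout.get_state(); print(s["position"],s["ee_rot"])
E
```

```text
[0.49127686 0.25143313 0.35398764] [ 2.33039045e-04  8.52832169e-01  5.22184996e-01 -2.60249664e-04]
```

View pics/w1.png

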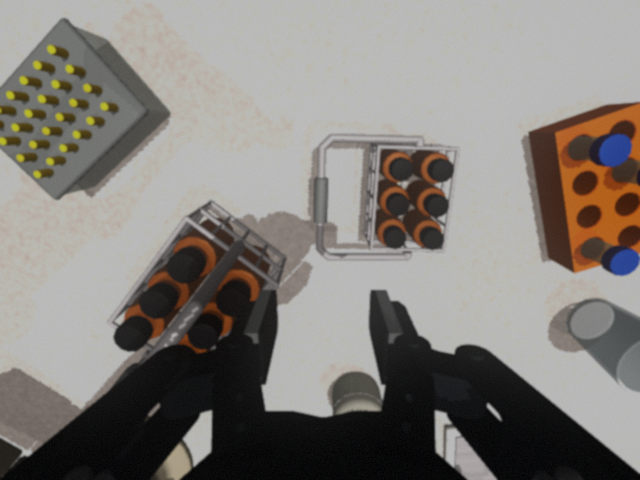

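The wrist view shows the sleeve upright at about (320,200), nearly aligned with the tool's x axis, with the basket to its right.

```bash
python3 - <<'E'
from h import *
z=np.load("w1.npz"); P=z["P"]; s=readout.get_state(); q=s["ee_rot"]
Rt=R.from_quat([q[1],q[2],q[3],q[0]]).as_matrix(); L=(P-s["position"])@Rt
box=(slice(140,258),slice(305,340)); w=P[box]; l=L[box]; m=(w[...,2]>.045)&(w[...,2]<.09)
rows=[]
for i in range(m.shape[0]):
    if m[i].sum()>2: rows.append((i+140,m[i].sum(),*l[i][m[i]].mean(0),np.nanmax(w[i][m[i]][:,2])))
rows=np.array(rows); np.set_printoptions(suppress=True,precision=4); print(rows[::6])
sl=rows[rows[:,1]>np.median(rows[:,1][(rows[:,0]>190)&(rows[:,0]<210)])*.8]; sl=sl[(sl[:,0]>165)&(sl[:,0]<235)]
print("sleeve",sl[0,0],sl[-1,0],sl[[0,-1],2],sl[:,2:].mean(0)); f=np.polyfit(sl[:,2],sl[:,3],1); print(f)
E
```

```text
[[140.      16.       0.0661   0.0094   0.285    0.0709]
 [146.      11.       0.0603   0.0009   0.2845   0.0716]
 [152.       7.       0.0545  -0.0011   0.2845   0.0704]
 [158.       8.       0.0486  -0.0016   0.2848   0.0709]
 [164.       8.       0.0426  -0.0016   0.2846   0.0713]
 [170.       8.       0.0366  -0.0016   0.2847   0.0715]
 [176.       8.       0.0305  -0.0016   0.2846   0.0707]
 [182.      14.       0.0248  -0.0016   0.2821   0.0738]
 [188.      15.       0.0185  -0.0022   0.2824   0.0734]
 [194.      15.       0.0123  -0.0022   0.282    0.0749]
 [200.      14.       0.006   -0.0027   0.282    0.0744]
 [206.      14.      -0.0004  -0.0027   0.2819   0.0751]
 [212.      14.      -0.0068  -0.0028   0.282    0.0744]
 [218.      14.      -0.0134  -0.0028   0.2823   0.0743]
 [224.       7.      -0.0207  -0.0034   0.2847   0.0708]
 [230.       7.      -0.0274  -0.0034   0.2846   0.0708]
 [236.       6.      -0.0342  -0.004    0.2844   0.0713]
 [242.       7.      -0.041   -0.0034   0.2843   0.0708]
 [248.       8.      -0.0479  -0.0029   0.2841   0.0715]
 [254.      20.      -0.0559   0.0082   0.2866   0.0703]]
sleeve 178.0 222.0 [ 0.0285 -0.0176] [ 0.0058 -0.0024  0.2821  0.0742]
[ 0.0299 -0.0026]
```

Call:
{"op": "servo_tool", "data": {"moves": [{"dp":[0.027,-0.012,0.15],"delta_rot":[0,0,0.3],"fingers":0.5},{"dp":[0,0,0.2],"delta_rot":[0,0,0],"fingers":0.5},{"dp":[0,0,0.2],"delta_rot":[0,0,0],"fingers":0.5},{"dp":[0,0,0.2],"delta_rot":[0,0,0],"fingers":0.5},{"dp":[0,0,0.15],"delta_rot":[0,0,0],"fingers":0.5}]}}

```text
clock: 4.95
position: [0.4909, 0.2569, 0.1721]
ee_rot: [-0.0, 0.861, 0.509, -0.001]
contact_force: [0.5, -1.0, 0.8]
width: 0.0428
gripper_force: 0.0
```

Call:
{"op": "servo_tool", "data": {"moves": [{"dp":[0,0,0.13],"delta_rot":[0,0,0],"fingers":0.5},{"dp":[0,0,0.1],"delta_rot":[0,0,0],"fingers":0.5},{"dp":[0,0,0.035],"delta_rot":[0,0,0],"fingers":0.5},{"dp":[0,0,0],"delta_rot":[0,0,0],"fingers":0.5},{"dp":[0,0,0],"delta_rot":[0,0,0],"fingers":0.5}]}}

```text
clock: 5.45
position: [0.4927, 0.2582, 0.122]
ee_rot: [0.0, 0.86, 0.51, 0.001]
contact_force: [-0.3, 0.2, 0.8]
width: 0.0426
gripper_force: 0.0
```

Call:
{"op": "servo_tool", "data": {"moves": [{"dp":[0,0,0],"delta_rot":[0,0,0],"fingers":0.2},{"dp":[0,0,0],"delta_rot":[0,0,0],"fingers":0},{"dp":[0,0,0],"delta_rot":[0,0,0],"fingers":0},{"dp":[0,0,0],"delta_rot":[0,0,0],"fingers":0},{"dp":[0,0,0],"delta_rot":[0,0,0],"fingers":0}], "force": 40}}

```text
clock: 5.95
position: [0.4923, 0.2586, 0.1216]
ee_rot: [0.0, 0.86, 0.51, 0.001]
contact_force: [-1.2, 1.9, 4.7]
width: 0.0139
gripper_force: 39.3
```

Call:
{"op": "servo_tool", "data": {"moves": [{"dp":[0,0.011,-0.074],"delta_rot":[0,0,0],"fingers":0},{"dp":[0,0.022,-0.072],"delta_rot":[0,0,0],"fingers":0},{"dp":[0,0.032,-0.068],"delta_rot":[0,0,0],"fingers":0},{"dp":[0,0.042,-0.062],"delta_rot":[0,0,0],"fingers":0},{"dp":[0,0,0],"delta_rot":[0,0,0],"fingers":0}]}}

```text
clock: 6.45
position: [0.5115, 0.2482, 0.1774]
ee_rot: [-0.0, 0.861, 0.509, 0.001]
contact_force: [-1.3, 1.6, 1.8]
width: 0.0135
gripper_force: 39.5
```

Call:
{"op": "servo_tool", "data": {"moves": [{"dp":[0,0,0],"delta_rot":[0,0,0],"fingers":0},{"dp":[0,0,0],"delta_rot":[0,0,0],"fingers":0}]}}

```text
clock: 6.65
position: [0.5102, 0.2487, 0.1755]
ee_rot: [-0.001, 0.86, 0.51, -0.0]
contact_force: [-0.7, 3.2, 1.8]
width: 0.0135
gripper_force: 39.5
```

Small forces, so the arc is right; I continue.

Call:
{"op": "servo_tool", "data": {"moves": [{"dp":[0,0.051,-0.055],"delta_rot":[0,0,0],"fingers":0},{"dp":[0,0.058,-0.047],"delta_rot":[0,0,0],"fingers":0},{"dp":[0,0.065,-0.038],"delta_rot":[0,0,0],"fingers":0},{"dp":[0,0.07,-0.027],"delta_rot":[0,0,0],"fingers":0},{"dp":[0,0.073,-0.017],"delta_rot":[0,0,0],"fingers":0}]}}

```text
clock: 7.15
position: [0.5675, 0.2172, 0.2139]
ee_rot: [0.001, 0.86, 0.51, 0.001]
contact_force: [1.4, 1.4, 0.1]
width: 0.0134
gripper_force: 39.4
```

Call:
{"op": "servo_tool", "data": {"moves": [{"dp":[0,0.07,-0.006],"delta_rot":[0,0,0],"fingers":0},{"dp":[0,0,0],"delta_rot":[0,0,0],"fingers":0},{"dp":[0,0,0],"delta_rot":[0,0,0],"fingers":0}]}}

```text
clock: 7.45
position: [0.5803, 0.2103, 0.2147]
ee_rot: [0.001, 0.861, 0.509, 0.001]
contact_force: [0.8, 1.1, 6.8]
width: 0.0131
gripper_force: 40.1
```

```bash
python3 - <<'E'
from h import *
a=cam("scene")[0][150:300,340:500]; b=cam("top")[0][170:320,100:260]
cv2.imwrite("pics/s2.png",cv2.resize(np.hstack([a,b]),None,fx=2.5,fy=2.5,interpolation=cv2.INTER_CUBIC)[...,::-1])
s=readout.get_state();print(s["position"],s["contact_force"])
E
```

```text
[0.5798517  0.21051334 0.21466781] [0.60697046 0.76392594 6.3760624 ]
```

View pics/s2.png

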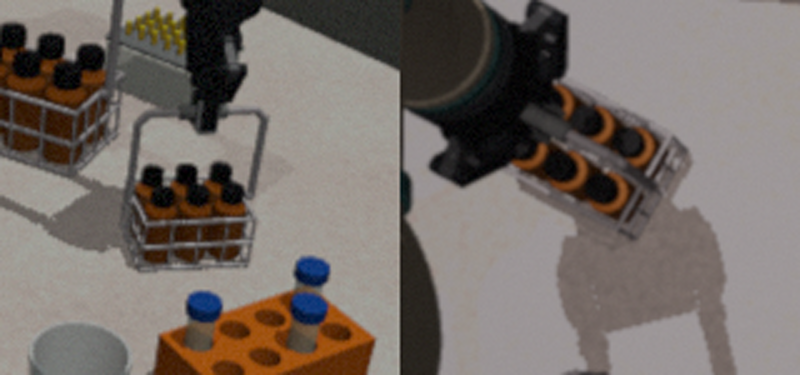

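The handle now stands upright over the basket, so I lift.

Call:
{"op": "servo_tool", "data": {"moves": [{"dp":[0,0,-0.04],"delta_rot":[0,0,0],"fingers":0},{"dp":[0,0,-0.06],"delta_rot":[0,0,0],"fingers":0},{"dp":[0,0,-0.08],"delta_rot":[0,0,0],"fingers":0},{"dp":[0,0,-0.09],"delta_rot":[0,0,0],"fingers":0},{"dp":[0,0,-0.09],"delta_rot":[0,0,0],"fingers":0}], "force": 60}}

```text
clock: 8.05
position: [0.5778, 0.2104, 0.2854]
ee_rot: [-0.0, 0.86, 0.51, -0.002]
contact_force: [-0.1, -0.3, -6.4]
width: 0.0131
gripper_force: 58.6
```

Call:
{"op": "servo_tool", "data": {"moves": [{"dp":[0,0,-0.09],"delta_rot":[0,0,0],"fingers":0},{"dp":[0,0,-0.07],"delta_rot":[0,0,0],"fingers":0},{"dp":[0,0,-0.03],"delta_rot":[0,0,0.1],"fingers":0},{"dp":[0,0,0],"delta_rot":[0,0,0.3],"fingers":0},{"dp":[0,0,0],"delta_rot":[0,0,0.5],"fingers":0}]}}

```text
clock: 8.55
position: [0.5781, 0.2106, 0.3231]
ee_rot: [-0.0, 0.883, 0.47, -0.001]
contact_force: [0.1, -1.0, -6.7]
width: 0.013
gripper_force: 58.6
```

Call:
{"op": "servo_tool", "data": {"moves": [{"dp":[0,0,0],"delta_rot":[0,0,0.7],"fingers":0},{"dp":[0,0,0],"delta_rot":[0,0,0.8],"fingers":0},{"dp":[0,0,0],"delta_rot":[0,0,0.8],"fingers":0},{"dp":[0,0,0],"delta_rot":[0,0,0.8],"fingers":0},{"dp":[0,0,0],"delta_rot":[0,0,0.8],"fingers":0}]}}

```text
clock: 9.05
position: [0.578, 0.2105, 0.3226]
ee_rot: [0.0, 0.957, 0.289, -0.002]
contact_force: [0.1, -0.4, -6.3]
width: 0.0132
gripper_force: 58.6
```

Call:
{"op": "servo_tool", "data": {"moves": [{"dp":[0,0,0],"delta_rot":[0,0,0.8],"fingers":0},{"dp":[0,0,0],"delta_rot":[0,0,0.8],"fingers":0},{"dp":[0,0,0],"delta_rot":[0,0,0.8],"fingers":0},{"dp":[0,0,0],"delta_rot":[0,0,0.8],"fingers":0},{"dp":[0,0,0],"delta_rot":[0,0,0.8],"fingers":0}]}}

```text
clock: 9.55
position: [0.578, 0.2105, 0.3226]
ee_rot: [0.0, 0.996, 0.093, -0.002]
contact_force: [0.1, -0.4, -5.7]
width: 0.0128
gripper_force: 58.6
```

Call:
{"op": "servo_tool", "data": {"moves": [{"dp":[0,0,0],"delta_rot":[0,0,0.8],"fingers":0},{"dp":[0,0,0],"delta_rot":[0,0,0.8],"fingers":0},{"dp":[0,0,0],"delta_rot":[0,0,0.8],"fingers":0},{"dp":[0,0,0],"delta_rot":[0,0,0.8],"fingers":0},{"dp":[0,0,0],"delta_rot":[0,0,0.7],"fingers":0}]}}

```text
clock: 10.05
position: [0.578, 0.2105, 0.3226]
ee_rot: [0.001, 0.995, -0.102, -0.002]
contact_force: [-0.3, 0.5, -6.8]
width: 0.0128
gripper_force: 58.6
```

Call:
{"op": "servo_tool", "data": {"moves": [{"dp":[0,0,0],"delta_rot":[0,0,0.5],"fingers":0},{"dp":[0,0,0],"delta_rot":[0,0,0.5],"fingers":0},{"dp":[0,0,0],"delta_rot":[0,0,0.3],"fingers":0},{"dp":[0,0,0],"delta_rot":[0,0,0],"fingers":0},{"dp":[0,0,0],"delta_rot":[0,0,0],"fingers":0}]}}

```text
clock: 10.55
position: [0.5783, 0.2107, 0.3231]
ee_rot: [0.001, 0.986, -0.164, -0.001]
contact_force: [-0.2, -0.0, -6.6]
width: 0.0131
gripper_force: 58.6
```

Call:
{"op": "servo_tool", "data": {"moves": [{"dp":[0.005,0.013,0],"delta_rot":[0,0,0],"fingers":0},{"dp":[0.01,0.025,0],"delta_rot":[0,0,0],"fingers":0},{"dp":[0.014,0.038,0],"delta_rot":[0,0,0],"fingers":0},{"dp":[0.019,0.05,0],"delta_rot":[0,0,0],"fingers":0},{"dp":[0.024,0.063,0],"delta_rot":[0,0,0],"fingers":0}]}}

```text
clock: 11.05
position: [0.58, 0.1694, 0.3241]
ee_rot: [0.0, 0.986, -0.164, 0.0]
contact_force: [0.7, -0.0, -6.1]
width: 0.013
gripper_force: 58.6
```

Call:
{"op": "servo_tool", "data": {"moves": [{"dp":[0.029,0.076,0],"delta_rot":[0,0,0],"fingers":0},{"dp":[0.034,0.088,0],"delta_rot":[0,0,0],"fingers":0},{"dp":[0.039,0.101,0],"delta_rot":[0,0,0],"fingers":0},{"dp":[0.039,0.101,0],"delta_rot":[0,0,0],"fingers":0},{"dp":[0.039,0.101,0],"delta_rot":[0,0,0],"fingers":0}]}}

```text
clock: 11.55
position: [0.5836, 0.0682, 0.3242]
ee_rot: [0.0, 0.986, -0.165, 0.0]
contact_force: [-0.4, 1.0, -5.4]
width: 0.0128
gripper_force: 58.6
```

Call:
{"op": "servo_tool", "data": {"moves": [{"dp":[0.039,0.101,0],"delta_rot":[0,0,0],"fingers":0},{"dp":[0.039,0.101,0],"delta_rot":[0,0,0],"fingers":0},{"dp":[0.039,0.101,0],"delta_rot":[0,0,0],"fingers":0},{"dp":[0.039,0.101,0],"delta_rot":[0,0,0],"fingers":0},{"dp":[0.039,0.101,0],"delta_rot":[0,0,0],"fingers":0}]}}

```text
clock: 12.05
position: [0.5875, -0.0401, 0.3242]
ee_rot: [0.0, 0.986, -0.165, 0.0]
contact_force: [0.2, -0.2, -5.7]
width: 0.0132
gripper_force: 58.6
```

Call:
{"op": "servo_tool", "data": {"moves": [{"dp":[0.039,0.101,0],"delta_rot":[0,0,0],"fingers":0},{"dp":[0.034,0.088,0],"delta_rot":[0,0,0],"fingers":0},{"dp":[0.029,0.076,0],"delta_rot":[0,0,0],"fingers":0},{"dp":[0.024,0.063,0],"delta_rot":[0,0,0],"fingers":0},{"dp":[0.019,0.05,0],"delta_rot":[0,0,0],"fingers":0}]}}

```text
clock: 12.55
position: [0.5907, -0.1202, 0.3241]
ee_rot: [0.0, 0.986, -0.165, 0.0]
contact_force: [-0.4, -0.1, -6.5]
width: 0.0129
gripper_force: 58.6
```

Call:
{"op": "servo_tool", "data": {"moves": [{"dp":[0.014,0.038,0],"delta_rot":[0,0,0],"fingers":0},{"dp":[0.01,0.025,0],"delta_rot":[0,0,0],"fingers":0},{"dp":[0.005,0.013,0],"delta_rot":[0,0,0],"fingers":0},{"dp":[0,0,0],"delta_rot":[0,0,0],"fingers":0},{"dp":[0,0,0],"delta_rot":[0,0,0],"fingers":0}]}}

```text
clock: 13.05
position: [0.5914, -0.1345, 0.324]
ee_rot: [-0.0, 0.986, -0.164, -0.0]
contact_force: [0.5, -0.2, -5.6]
width: 0.013
gripper_force: 58.6
```

```bash
python3 - <<'E'
from h import *
a=cam("scene")[0][130:370,140:400]; im,d,P,K,T=cam("top"); np.savez("top3.npz",im=im,P=P)
b=im[150:390,300:560]
cv2.imwrite("pics/s3.png",cv2.resize(np.hstack([a,b]),None,fx=1.5,fy=1.5,interpolation=cv2.INTER_CUBIC)[...,::-1])
s=readout.get_state();print(s["position"],s["ee_rot"],s["contact_force"])
E
```

```text
[ 0.591405   -0.13441618  0.32411525] [-8.68604537e-05  9.86461891e-01 -1.63990632e-01 -5.10869159e-05] [ 0.22801391 -1.02419445 -6.29254179]
```

View pics/s3.png

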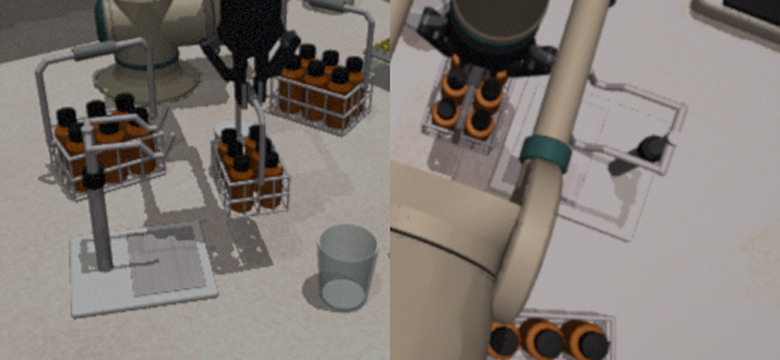

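The carrier hangs straight, in front of the prong tips and level with them. Now I slide it in along the stand's -y direction.

Call:
{"op": "servo_tool", "data": {"moves": [{"dp":[0,0.006,0],"delta_rot":[0,0,0],"fingers":0},{"dp":[0,0.013,0],"delta_rot":[0,0,0],"fingers":0},{"dp":[0,0.019,0],"delta_rot":[0,0,0],"fingers":0},{"dp":[0,0.025,0],"delta_rot":[0,0,0],"fingers":0},{"dp":[0,0.031,0],"delta_rot":[0,0,0],"fingers":0}]}}

```text
clock: 13.65
position: [0.5852, -0.1532, 0.3241]
ee_rot: [0.0, 0.986, -0.164, 0.0]
contact_force: [0.2, 0.5, -6.1]
width: 0.0129
gripper_force: 58.6
```

Call:
{"op": "servo_tool", "data": {"moves": [{"dp":[0,0.037,0],"delta_rot":[0,0,0],"fingers":0},{"dp":[0,0.044,0],"delta_rot":[0,0,0],"fingers":0},{"dp":[0,0.05,0],"delta_rot":[0,0,0],"fingers":0},{"dp":[0,0.05,0],"delta_rot":[0,0,0],"fingers":0},{"dp":[0,0.05,0],"delta_rot":[0,0,0],"fingers":0}]}}

```text
clock: 14.15
position: [0.57, -0.1975, 0.3241]
ee_rot: [0.0, 0.986, -0.165, 0.0]
contact_force: [0.6, 0.0, -6.2]
width: 0.0131
gripper_force: 58.6
```

Call:
{"op": "servo_tool", "data": {"moves": [{"dp":[0,0.05,0],"delta_rot":[0,0,0],"fingers":0},{"dp":[0,0.05,0],"delta_rot":[0,0,0],"fingers":0},{"dp":[0,0.05,0],"delta_rot":[0,0,0],"fingers":0},{"dp":[0,0.044,0],"delta_rot":[0,0,0],"fingers":0},{"dp":[0,0.037,0],"delta_rot":[0,0,0],"fingers":0}]}}

```text
clock: 14.65
position: [0.5551, -0.241, 0.3241]
ee_rot: [0.0, 0.986, -0.164, -0.0]
contact_force: [-0.3, -0.4, -6.4]
width: 0.0132
gripper_force: 58.6
```

Call:
{"op": "servo_tool", "data": {"moves": [{"dp":[0,0.031,0],"delta_rot":[0,0,0],"fingers":0},{"dp":[0,0.025,0],"delta_rot":[0,0,0],"fingers":0},{"dp":[0,0.019,0],"delta_rot":[0,0,0],"fingers":0},{"dp":[0,0.013,0],"delta_rot":[0,0,0],"fingers":0},{"dp":[0,0.006,0],"delta_rot":[0,0,0],"fingers":0}]}}

```text
clock: 15.15
position: [0.5493, -0.258, 0.3241]
ee_rot: [-0.0, 0.986, -0.164, 0.0]
contact_force: [-0.1, -0.5, -7.5]
width: 0.0132
gripper_force: 58.6
```

Call:
{"op": "servo_tool", "data": {"moves": [{"dp":[0,0,0],"delta_rot":[0,0,0],"fingers":0},{"dp":[0,0,0],"delta_rot":[0,0,0],"fingers":0},{"dp":[0,0,0],"delta_rot":[0,0,0],"fingers":0}]}}

```text
clock: 15.45
position: [0.5494, -0.2577, 0.3241]
ee_rot: [-0.0, 0.986, -0.164, 0.0]
contact_force: [-0.7, 0.8, -5.9]
width: 0.0127
gripper_force: 58.6
```

```bash
python3 - <<'E'
from h import *
a=cam("scene")[0][130:330,130:330]; b=cam("wrist")[0]
cv2.imwrite("pics/s4.png",np.hstack([cv2.resize(a,(400,400),interpolation=cv2.INTER_CUBIC),cv2.resize(b,(400,300))[:, :].repeat(1,0) if 0 else cv2.copyMakeBorder(cv2.resize(b,(400,300)),0,100,0,0,cv2.BORDER_CONSTANT)])[...,::-1])
s=readout.get_state();print(s["position"],s["ee_rot"],s["contact_force"])
E
```

```text
[ 0.54935803 -0.25774211  0.32414239] [ 1.19457121e-06  9.86427735e-01 -1.64195983e-01  5.32480494e-05] [ 0.20703256 -0.22488025 -6.22802361]
```

View pics/s4.png

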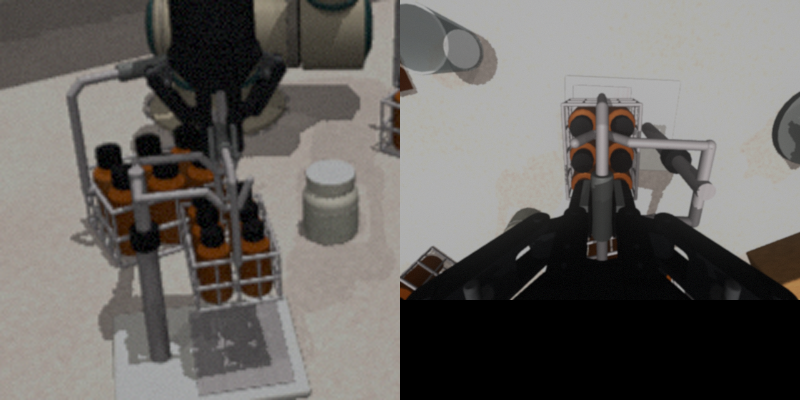

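The prongs are inside the handle window and the bar is above the dips, as the wrist view shows: bar at column 602, tip at 572, crossbar at 712. I lower it, quickly first and then by feel.

Call:
{"op": "servo_tool", "data": {"moves": [{"dp":[0,0,0.03],"delta_rot":[0,0,0],"fingers":0},{"dp":[0,0,0.04],"delta_rot":[0,0,0],"fingers":0},{"dp":[0,0,0.04],"delta_rot":[0,0,0],"fingers":0},{"dp":[0,0,0.03],"delta_rot":[0,0,0],"fingers":0},{"dp":[0,0,0],"delta_rot":[0,0,0],"fingers":0}]}}

```text
clock: 16.05
position: [0.5487, -0.2576, 0.2944]
ee_rot: [-0.001, 0.986, -0.164, -0.001]
contact_force: [-0.6, -0.3, -6.1]
width: 0.0131
gripper_force: 58.6
```

Call:
{"op": "servo_tool", "data": {"moves": [{"dp":[0,0,0.015],"delta_rot":[0,0,0],"fingers":0},{"dp":[0,0,0.015],"delta_rot":[0,0,0],"fingers":0},{"dp":[0,0,0.01],"delta_rot":[0,0,0],"fingers":0},{"dp":[0,0,0],"delta_rot":[0,0,0],"fingers":0}]}}

```text
clock: 16.45
position: [0.5492, -0.2579, 0.2878]
ee_rot: [-0.0, 0.986, -0.164, -0.0]
contact_force: [0.3, -0.4, -6.5]
width: 0.0129
gripper_force: 58.6
```

Call:
{"op": "servo_tool", "data": {"moves": [{"dp":[0,0,0.01],"delta_rot":[0,0,0],"fingers":0},{"dp":[0,0,0.01],"delta_rot":[0,0,0],"fingers":0},{"dp":[0,0,0],"delta_rot":[0,0,0],"fingers":0}]}}

```text
clock: 16.75
position: [0.5492, -0.2579, 0.2838]
ee_rot: [-0.0, 0.986, -0.164, -0.0]
contact_force: [-0.2, -1.4, -6.2]
width: 0.0129
gripper_force: 58.6
```

Call:
{"op": "servo_tool", "data": {"moves": [{"dp":[0,0,0.01],"delta_rot":[0,0,0],"fingers":0},{"dp":[0,0,0.005],"delta_rot":[0,0,0],"fingers":0},{"dp":[0,0,0],"delta_rot":[0,0,0],"fingers":0}]}}

```text
clock: 17.05
position: [0.5491, -0.2579, 0.2809]
ee_rot: [-0.0, 0.986, -0.164, -0.0]
contact_force: [0.1, 0.1, -5.9]
width: 0.013
gripper_force: 58.6
```

Call:
{"op": "servo_tool", "data": {"moves": [{"dp":[0,0,0.01],"delta_rot":[0,0,0],"fingers":0},{"dp":[0,0,0],"delta_rot":[0,0,0],"fingers":0},{"dp":[0,0,0],"delta_rot":[0,0,0],"fingers":0}]}}

```text
clock: 17.35
position: [0.5492, -0.2579, 0.279]
ee_rot: [0.0, 0.986, -0.164, -0.0]
contact_force: [0.6, 0.2, -6.2]
width: 0.013
gripper_force: 58.6
```

Call:
{"op": "servo_tool", "data": {"moves": [{"dp":[0,0,0.006],"delta_rot":[0,0,0],"fingers":0},{"dp":[0,0,0],"delta_rot":[0,0,0],"fingers":0},{"dp":[0,0,0],"delta_rot":[0,0,0],"fingers":0}]}}

```text
clock: 17.65
position: [0.5495, -0.2579, 0.2781]
ee_rot: [-0.0, 0.986, -0.164, 0.0]
contact_force: [-0.3, 0.9, -6.2]
width: 0.013
gripper_force: 58.7
```

Call:
{"op": "servo_tool", "data": {"moves": [{"dp":[0,0,0.006],"delta_rot":[0,0,0],"fingers":0},{"dp":[0,0,0],"delta_rot":[0,0,0],"fingers":0},{"dp":[0,0,0],"delta_rot":[0,0,0],"fingers":0}]}}

```text
clock: 17.95
position: [0.5495, -0.2578, 0.2774]
ee_rot: [-0.0, 0.986, -0.164, 0.001]
contact_force: [0.4, 1.5, -0.7]
width: 0.0131
gripper_force: 59.2
```

Call:
{"op": "servo_tool", "data": {"moves": [{"dp":[0,0,0.006],"delta_rot":[0,0,0],"fingers":0},{"dp":[0,0,0],"delta_rot":[0,0,0],"fingers":0},{"dp":[0,0,0],"delta_rot":[0,0,0],"fingers":0}]}}

```text
clock: 18.25
position: [0.5496, -0.2578, 0.2771]
ee_rot: [0.0, 0.986, -0.164, 0.001]
contact_force: [-1.6, 3.6, 5.4]
width: 0.0133
gripper_force: 59.8
```

Call:
{"op": "servo_tool", "data": {"moves": [{"dp":[0,0,-0.005],"delta_rot":[0,0,0],"fingers":0},{"dp":[0,0,0],"delta_rot":[0,0,0],"fingers":0},{"dp":[0,0,0],"delta_rot":[0,0,0],"fingers":0}], "force": 20}}

```text
clock: 18.55
position: [0.5496, -0.2579, 0.2771]
ee_rot: [-0.0, 0.986, -0.164, 0.001]
contact_force: [0.6, 3.5, 4.9]
width: 0.0127
gripper_force: 59.7
```

Call:
{"op": "servo_tool", "data": {"moves": [{"dp":[0,0,0],"delta_rot":[0,0,0],"fingers":0.2},{"dp":[0,0,0],"delta_rot":[0,0,0],"fingers":0.3},{"dp":[0,0,0],"delta_rot":[0,0,0],"fingers":0.45},{"dp":[0,0,0],"delta_rot":[0,0,0],"fingers":0.55},{"dp":[0,0,0],"delta_rot":[0,0,0],"fingers":0.55}]}}

```text
clock: 19.05
position: [0.5492, -0.2582, 0.2763]
ee_rot: [0.0, 0.986, -0.164, -0.0]
contact_force: [0.1, -0.1, 0.8]
width: 0.047
gripper_force: 0.0
```

```bash
python3 - <<'E'
from h import *
a=cam("scene")[0][130:330,130:330]; b=cam("wrist")[0]
cv2.imwrite("pics/s5.png",np.hstack([cv2.resize(a,(400,400),interpolation=cv2.INTER_CUBIC),cv2.copyMakeBorder(cv2.resize(b,(400,300)),0,100,0,0,cv2.BORDER_CONSTANT)])[...,::-1])
s=readout.get_state();print(s["position"],s["width"],s["contact_force"])
E
```

```text
[ 0.54925552 -0.25810596  0.27641542] 0.0468963884774973 [-0.74585416  0.30043329  0.58960216]
```

View pics/s5.png

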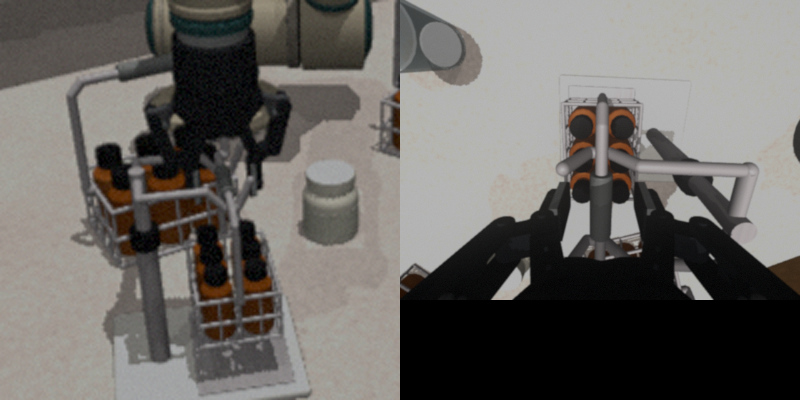

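The fingers are open and the bar rests in the dips of both prongs, with the carrier hanging level. I retract straight up.

Call:
{"op": "servo_tool", "data": {"moves": [{"dp":[0,0,-0.03],"delta_rot":[0,0,0],"fingers":0.55},{"dp":[0,0,-0.06],"delta_rot":[0,0,0],"fingers":0.55},{"dp":[0,0,-0.1],"delta_rot":[0,0,0],"fingers":0.55},{"dp":[0,0,-0.15],"delta_rot":[0,0,0],"fingers":0.55},{"dp":[0,0,-0.15],"delta_rot":[0,0,0],"fingers":0.55}]}}

```text
clock: 19.65
position: [0.5492, -0.2579, 0.3765]
ee_rot: [0.0, 0.986, -0.164, 0.0]
contact_force: [0.8, -0.7, -0.4]
width: 0.0468
gripper_force: 0.0
```

Call:
{"op": "servo_tool", "data": {"moves": [{"dp":[0,0,-0.15],"delta_rot":[0,0,0],"fingers":0.55},{"dp":[0,0,-0.05],"delta_rot":[0,0,0],"fingers":0.55},{"dp":[0,0,0],"delta_rot":[0,0,0],"fingers":0.55},{"dp":[0,0,0],"delta_rot":[0,0,0],"fingers":0.55},{"dp":[0,0,0],"delta_rot":[0,0,0],"fingers":0.55}]}}

```text
clock: 20.15
position: [0.5488, -0.2577, 0.4125]
ee_rot: [-0.001, 0.986, -0.164, -0.002]
contact_force: [0.2, 0.9, 0.2]
width: 0.0471
gripper_force: 0.0
```

Call:
{"op": "servo_tool", "data": {"moves": [{"dp":[0,0,0],"delta_rot":[0,0,0],"fingers":0.55},{"dp":[0,0,0],"delta_rot":[0,0,0],"fingers":0.55},{"dp":[0,0,0],"delta_rot":[0,0,0],"fingers":0.55},{"dp":[0,0,0],"delta_rot":[0,0,0],"fingers":0.55},{"dp":[0,0,0],"delta_rot":[0,0,0],"fingers":0.55}]}}

```text
clock: 20.65
position: [0.5493, -0.2579, 0.4144]
ee_rot: [0.0, 0.986, -0.164, -0.0]
contact_force: [-0.2, -0.4, -0.1]
width: 0.0467
gripper_force: 0.0
```

```bash
python3 - <<'E'
from h import *
A=[cam("scene")[0][130:330,130:330].astype(int) for _ in range(2)]
a=A[0].astype(np.uint8); b=cam("wrist")[0]; print("change",(abs(A[0]-A[1]).max(-1)>40).sum())
cv2.imwrite("pics/s6.png",np.hstack([cv2.resize(a,(400,400),interpolation=cv2.INTER_CUBIC),cv2.copyMakeBorder(cv2.resize(b,(400,300)),0,100,0,0,cv2.BORDER_CONSTANT)])[...,::-1])
E
```

```text
change 0
```

View pics/s6.png

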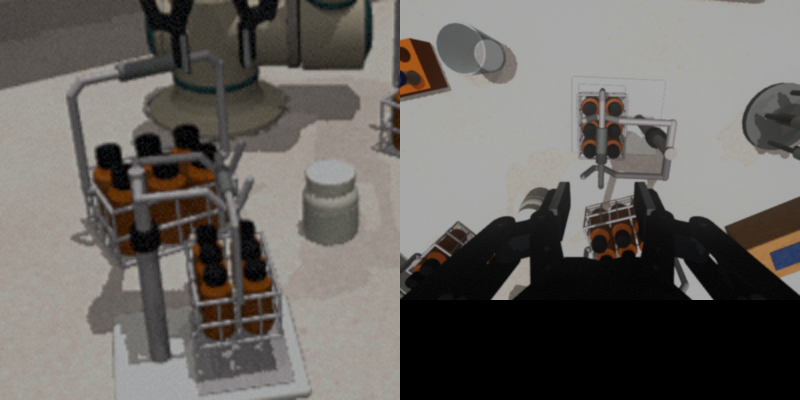

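The carrier hangs at rest in both dips and the gripper is well clear, so I hand the job in.

```bash
python3 -c "
from rig import manip; print(manip.sign_off())"
```

```text
the job is handed in; nothing more can be done
None
```

The job is handed in at about 21 s: the small carrier hangs at rest by its handle in both dips of the drip stand, with the gripper clear. The sign-off returned no verdict.

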